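Clear the rejected cast from the inspection slide

ROBOT

A 6-joint arm with a two-finger parallel gripper is mounted at the origin on the work surface. World frame = base frame: x ahead of the robot, y to its left, z up, the work surface at z = 0. Lengths are in mm, angles in rad, forces in N, time in s.
With the tool pointing down it reaches from about 250 to 775 mm from the base axis. Payload 4 kg.
Tool frame: the origin (TCP) lies midway between the tips of the shut fingers; the grasp point (between the pads) lies 19 mm behind it; z points along the fingers, y is the direction in which the jaws open and shut (so a half turn about z gives the same grasp; the last joint's range is limited). The gripper opens to 94 mm and grips with 3 to 60 N. Pads are 16 mm wide; open, the fingers measure 119 mm over their backs; the gripper's body (75 mm by 177 mm) begins 78 mm behind the grasp point.
Start: joints at [-1.366, 0.087, 1.371, -0, 1.684, -0.103], TCP at [166.627, -524.171, 205.506] pointing down, gripper open.
Joint ranges: [-3.1, 3.1], [-0.76, 2.03], [0.27, 2.55], [-1.08, 4.22], [0.17, 2.65], [-2.57, 2.57]. Speed limits (rad/s): [2.79, 2.79, 3.14, 3.14, 3.14, 3.14].

INTERFACE

Orientations are given as a unit quaternion [x, y, z, w].
In Python, from rig import robot gives the robot as it stands.
- The arm moves only by the tool drive_tool, never from a script. Its argument "targets" is one flat list of numbers, 7 for each row, row after row: the shift along the tool's x, y, z in m, then the turn, a rotation vector about the tool's x, y, z in rad, then the closure, from -1 (fully open) to 1 (shut). In form: [x, y, z, ax, ay, az, gripper, x, y, z, ax, ay, az, gripper, ...]. A call has 1 to 5 rows; each row shifts and turns the pose as measured when the row begins, along the tool's axes as they then stand; what a row does not reach is not made up. A row lasts 1/12 s, in which the tool goes at most 41.7 mm and 7.16 degrees, less where a joint would pass 70% of its speed; a pose out of reach is approached as far as the arm can. A call with a gripper value outside its range is refused whole. The fingers move at their own pace and stop on an object; "force" is the grip in N (left out, the last holds). Time passes only in rows, so rows that do not move let the fingers close. It gives the time, the measured TCP pose, the force and the opening at its end, in the units of the state.
- robot.get_state(): the state, without advancing time (a new reading comes with each control period).
- robot.camera(name): name is "scene" or "top"; returns (picture, depth): 480x640x3 uint8, blue, green, red; 480x640 float32, mm along the optical axis (not along the pixel's ray), 0 where there is no reading.
- robot.get_calibration(name): a dict with "camera_matrix" (3x3 intrinsics, pixels), "R" (3x3) and "t" (3): a world point X has camera coordinates R X + t. Camera axes: x right, y down, z forward; pixel columns grow to the right and rows downward; lengths in mm; the calibration is good to about 2 mm. A picture is of the moment at which its call begins. get_calibration takes no time and is no camera call.
- robot.finish_job(): hands the job in, once; it reports no verdict.
The state is a dict: "clock": time; "qpos": joint angles; "joint_vel": joint speeds; "tau": joint torques, N m; "tcp_pos": TCP position; "tcp_rot": TCP orientation; "contact_force": force on the tool from outside, world axes, zero at the start; "ft_torque": the same for the moment, N m; "finger_gap": opening from 0.0 (shut) to 1.0 (fully open).
Only numpy, scipy, OpenCV 4.12 (cv2) and the standard library are available. Lean on these libraries where they do the work, as an engineer would, in place of code of your own. Each camera call takes 0.05 s, during which the arm holds its last target. There are 200 camera calls.

TASK

Slide the tray carriage along its rail until the rejected plaster cast (red dot on top) stands opposite the red reject bin, then push that cast, without lifting it, off the far edge of the tray so that it drops into the bin. Then slide the carriage, with the good cast still in its bay, all the way home against the green stop and let go.

Things in the scene. Friction and masses are not known exactly. Their poses are not given: they have to be found in the camera images.
- carriage (a joint): Position of the tray carriage along its rail, m: 0 = home (where it starts), against the green stop at the rail's right (-y) end; grows as it slides to the robot's left (+y), up to 0.30. It runs stiffly (about 3 N) and stays where it is left. There is no lock.
- tray_mid (a point): Centre of the blue tray's top (45 mm above the table); moves with it. y axis: along the rail, towards growing joint value; x: across it, away from the robot, to the bin. Tray 100 mm (x) by 220 mm (y). Two bays centred 60 mm either side along y, each between ribs 12 mm high, 78 mm apart, open at the near (-x) and far (+x) edges.
- grip (a point): Middle of the black knob on the carriage's upright handle, at the tray's +y end, 134 mm along y from tray_mid. Knob 18 mm thick and 28 mm high on a post 16 mm thick; this point is 45 mm above the tray surface, the top 61 mm. Can be pinched from above, or just pushed.
- reject: The rejected cast: cream plaster dental model with a 27 mm red disc on top. Loose, about 160 g, in either bay. U-shaped base 68 mm long (x from -33 to +35 mm), 70 mm wide (y), 24 mm high, teeth up to 40 mm; flat back at -x (towards the robot), rounded front at +x (towards the bin). Origin: on its underside, 33 mm from the flat back; z up.
- reject_mid (a point): Point inside the rejected cast, 18 mm above its underside, over its origin.
- good: The good cast in the other bay: same shape and size, no red disc. Origin and axes as for the rejected cast.
- bin: Red reject bin, open on top, fixed to the bench beyond the rail. Outside 160 mm (x) by 140 mm (y), walls and floor 4 mm; front wall (towards the tray) and sides 36 mm high, back wall 70 mm. Origin: centre of its underside, on the table. x away from the tray, y along the rail. Its front wall stands 10 mm beyond the tray's far edge.
- articulator: Bystander: black dental articulator, 100 x 110 mm, 120 mm high. Origin: centre of its underside.
- bur_block: Bystander: black block of steel burs, 60 x 90 mm, 75 mm high. Origin: centre of its underside.
- bottle: Bystander: white bottle with a blue cap, 56 mm thick, 110 mm high. Origin: centre of its underside.

How it is judged:
By the outcome, as a careful person would: the job done as asked, in the order asked, and still so for the second after the job is handed in, with the robot touching nothing.
It also fails if it takes over 67 s, if anything falls off the work surface, if the arm or the gripper's body presses on something with over 40 N, if the wrist force passes 120 N, or if a joint passes its speed limit or range.

## Working session

There is one attempt and no reset: what is moved stays moved. The work goes in short steps, Python scripts to look and compute and a tool call to move; the robot and the scene stay as the last step left them, time stands still between calls to the robot, and variables do not carry over. Pictures are saved under pics/ and viewed, about 8 in all and at most 12, crops included, and the job is handed in when it is done.

Besides the shell and the picture viewer there is one more tool, called after ">>>" by a JSON object that holds its "api" and its "payload", one argument or row to a line. drive_tool: Moves the arm, as the interface text tells. Its arguments: {"type":"object","properties":{"targets":{"type":"array","items":{"type":"number"}},"force":{"type":"number"}},"required":["targets"]}

```bash
ls; mkdir -p pics; python3 - <<'E'
from rig import robot
import cv2,numpy as np
print(robot.get_state())
for n in("scene","top"):
    p,d=robot.camera(n); cv2.imwrite(f"pics/{n}0.png",p); np.save(f"pics/{n}0.npy",d); print(n,robot.get_calibration(n))
E
```

```text
pics
{'clock': 0.0, 'qpos': array([-1.36610572e+00,  8.79103346e-02,  1.37226185e+00, -4.84072449e-05,
        1.68359915e+00, -1.03074077e-01]), 'joint_vel': array([-0.00019276, -0.00037854, -0.00149195, -0.00125183,  0.00104907,
        0.00097701]), 'tau': array([-1.38147952e-04, -3.40184462e+01, -3.02426434e+01,  7.17862439e-02,
        3.31257808e-02, -1.63668938e-04]), 'tcp_pos': array([ 166.48968035, -523.60855478,  204.32474821]), 'tcp_rot': array([ 9.88183285e-01,  1.53272988e-01, -7.93453365e-05, -1.08671189e-03]), 'contact_force': array([ 0.49052935, -0.45551317, -0.19689483]), 'ft_torque': array([-0.03140795,  0.010835  , -0.01605911]), 'finger_gap': 1.0031423676793363}
scene {'camera_matrix': array([[466.47186626,   0.        , 325.52149829],
       [  0.        , 466.47186626, 242.95950774],
       [  0.        ,   0.        ,   1.        ]]), 'R': array([[-0.03807301,  0.99925928,  0.00559757],
       [ 0.70978162,  0.03098571, -0.70373996],
       [-0.70339213, -0.02282045, -0.7104356 ]]), 't': array([ -13.0582564 , -376.43584525, 1566.83514269])}
top {'camera_matrix': array([[575.24408196,   0.        , 322.76409318],
       [  0.        , 575.24408196, 243.22439546],
       [  0.        ,   0.        ,   1.        ]]), 'R': array([[-0.02726964, -0.99949579,  0.01626446],
       [-0.98594206,  0.02420958, -0.16532435],
       [ 0.16484724, -0.02054415, -0.98610513]]), 't': array([  39.15294944,  639.45331767, 1155.31480408])}
```

View pics/scene0.png

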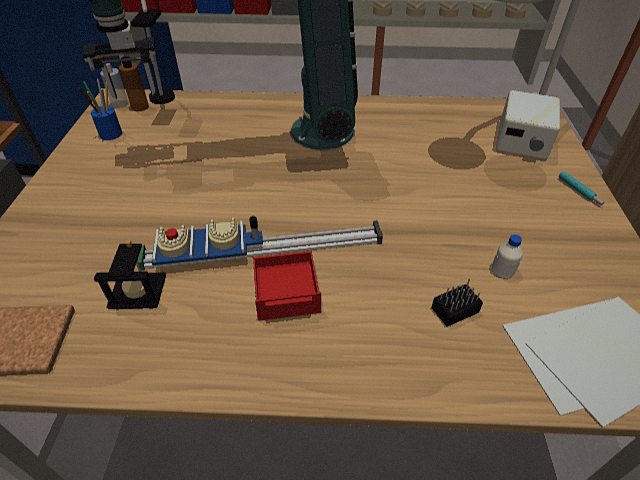

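View pics/top0.png

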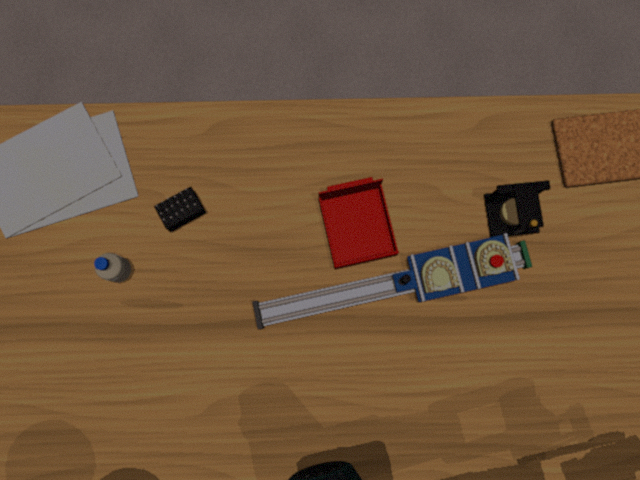

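```bash
cat > h.py <<'E'
import cv2,numpy as np
from rig import robot
def ray(n,uv):
    c=robot.get_calibration(n);K,R,t=c["camera_matrix"],c["R"],c["t"]
    return -R.T@t, R.T@np.linalg.inv(K)@np.array([uv[0],uv[1],1.])
def onplane(n,uv,z):
    o,d=ray(n,uv); return o+d*(z-o[2])/d[2]
def tri(a,b):  # pixel in scene, pixel in top
    o1,d1=ray("scene",a);o2,d2=ray("top",b)
    s=np.linalg.lstsq(np.c_[d1,-d2],o2-o1,rcond=None)[0]
    p,q=o1+s[0]*d1,o2+s[1]*d2
    return (p+q)/2,np.linalg.norm(p-q)
def mask(hsv,lo,hi,roi=None):
    m=cv2.inRange(hsv,lo,hi)
    if roi:
        k=np.zeros_like(m);x0,y0,x1,y1=roi;k[y0:y1,x0:x1]=255;m&=k
    return m
def blobs(m,amin=15):
    n,l,s,c=cv2.connectedComponentsWithStats(m)
    return [(s[i,4],c[i].round(1),s[i,:4].tolist()) for i in range(1,n) if s[i,4]>=amin]
E
python3 - <<'E'
from h import *
S=cv2.imread("pics/scene0.png");T=cv2.imread("pics/top0.png")
hs,ht=cv2.cvtColor(S,cv2.COLOR_BGR2HSV),cv2.cvtColor(T,cv2.COLOR_BGR2HSV)
for n,h,roi in(("scene",hs,(140,200,400,330)),("top",ht,(240,160,560,340))):
    r=mask(h,(0,150,80),(6,255,255),roi)|mask(h,(172,150,80),(180,255,255),roi)
    print(n,"red",blobs(r))
    b=mask(h,(100,120,40),(125,255,255),roi); print("blue",blobs(b))
    print("green",blobs(mask(h,(60,80,30),(95,255,255),roi)))
cv2.imwrite("pics/crop0.png",np.hstack([cv2.resize(S[205:285,130:290],(400,200),interpolation=2).repeat(1,0),cv2.resize(S[205:285,230:390],(400,200),interpolation=2)]))
A=cv2.resize(T[225:325,380:540],(800,500),interpolation=2)[:400]
B=cv2.imread("pics/crop0.png"); cv2.imwrite("pics/crop0.png",np.vstack([A,B]))
E
```

```text
scene red [(np.int32(79), array([170.7, 232.1]), [165, 228, 12, 9]), (np.int32(2420), array([285. , 281.2]), [253, 251, 68, 55])]
blue [(np.int32(1196), array([209.8, 248.2]), [152, 225, 111, 40])]
green [(np.int32(70), array([141.3, 257.2]), [140, 245, 4, 25])]
top red [(np.int32(277), array([349.8, 184.2]), [319, 177, 64, 17]), (np.int32(4303), array([357.2, 227.2]), [319, 184, 80, 83]), (np.int32(125), array([496.6, 260.5]), [490, 255, 14, 12])]
blue [(np.int32(165), array([484.8, 241.9]), [470, 235, 35, 20]), (np.int32(540), array([464.4, 267.2]), [453, 244, 23, 47]), (np.int32(301), array([430.2, 256.5]), [415, 248, 36, 26]), (np.int32(355), array([406.5, 280.5]), [393, 257, 28, 44]), (np.int32(320), array([496.4, 278.7]), [479, 271, 36, 16]), (np.int32(200), array([441.4, 293.2]), [424, 287, 36, 13])]
green [(np.int32(124), array([525.2, 253.8]), [520, 241, 11, 26])]
```

View pics/crop0.png

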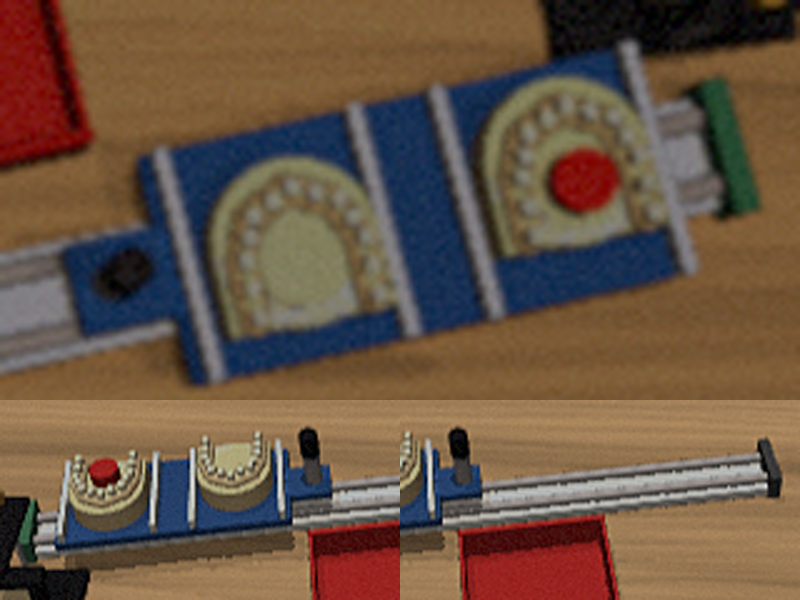

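```bash
python3 - <<'E'
from h import *
S=cv2.imread("pics/scene0.png");T=cv2.imread("pics/top0.png")
D=np.load("pics/top0.npy")
hs,ht=cv2.cvtColor(S,cv2.COLOR_BGR2HSV),cv2.cvtColor(T,cv2.COLOR_BGR2HSV)
print("dot",tri((170.7,231.0),(496.6,260.5)), onplane("top",(496.6,260.5),85))
print("knob dark top",blobs(mask(ht,(0,0,0),(180,255,45),(396,268,416,290))),"scene",blobs(mask(hs,(0,0,0),(180,255,45),(245,212,262,232))))
b=mask(ht,(100,120,40),(125,255,255),(413,225,545,310))
ys,xs=np.nonzero(b)
P=np.array([onplane("top",p,45)[:2] for p in zip(xs,ys)],np.float32)
r=cv2.minAreaRect(P);print("tray rect",r);print(cv2.boxPoints(r).round(1).tolist())
# bin floor (z~4) outline & rim
m=mask(ht,(0,150,60),(6,255,255),(310,165,405,275))|mask(ht,(172,150,60),(180,255,255),(310,165,405,275))
c=max(cv2.findContours(m,0,1)[0],key=cv2.contourArea)
q=cv2.approxPolyDP(c,4,True)[:,0];print("bin px",q.tolist())
for u in q: print(u,onplane("top",u,36).round(1)[:2],onplane("top",u,70).round(1)[:2])
# bin corner heights via depth
def dep(u,v):
    o,d=ray("top",(u,v));return o+d*D[v,u]
for p in((496,260),(466,266),(440,275),(405,279),(357,227)): print(p,dep(*p).round(1))
# rib lines at z57
f=lambda x,y:onplane("top",(380+(x+.5)/5-.5,225+(y+.5)/5-.5),57)[:2].round(1)
for a,bb in(((160,150),(215,380)),((355,105),(412,335)),((438,88),(495,318)),((628,42),(690,272))): print("rib",f(*a),f(*bb))
E
```

```text
dot (array([ 590.17098149, -330.19760668,   85.90968087]), np.float64(0.9666652133383935)) [ 590.38106627 -330.99705047   85.        ]
knob dark top [(np.int32(86), array([404.3, 279.4]), [399, 275, 12, 10])] scene [(np.int32(81), array([253.3, 222.7]), [250, 217, 8, 14])]
tray rect ((582.5487670898438, -264.7939453125), (99.53092193603516, 212.9795379638672), 11.338133811950684)
[[512.7999877929688, -170.1999969482422], [554.7000122070312, -379.0], [652.2999877929688, -359.3999938964844], [610.4000244140625, -150.60000610351562]]
bin px [[380, 184], [382, 202], [378, 188], [319, 197], [335, 267], [398, 252]]
[380 184] [ 770.4 -105.6] [ 761.1 -101.3]
[382 202] [ 730.2 -108.2] [ 722.  -103.8]
[378 188] [ 761.5 -100.9] [752.5 -96.7]
[319 197] [744.4  27.6] [735.9  28.1]
[335 267] [591.4  -2.3] [587.2  -0.9]
[398 252] [ 620.2 -137.4] [ 615.2 -132.2]
(496, 260) [ 591.6 -330.2   83.9]
(466, 266) [ 441.1   47.4 1244.3]
(440, 275) [ 564.4 -214.9   77.1]
(405, 279) [ 555.2 -138.   106.1]
(357, 227) [682.7 -54.7   4.1]
rib [ 610.9 -162.5] [ 514.4 -180.2]
rib [ 627.9 -245.5] [ 530.9 -263.1]
rib [ 634.3 -281. ] [ 537.  -298.1]
rib [ 652.  -362.9] [ 554.1 -381.1]
```

```bash
cat >> h.py <<'E'
from scipy.spatial.transform import Rotation as Ro
def go(p,ang):
    """tool-frame shift (m) and turn about tool z to reach world p (mm) with tool x at ang deg, pointing down"""
    s=robot.get_state();R=Ro.from_quat(s["tcp_rot"]);a=np.radians(ang)
    G=Ro.from_matrix(np.array([[np.cos(a),np.sin(a),0],[np.sin(a),-np.cos(a),0],[0,0,-1]]))
    T=R.inv()*G
    sh=(np.array(p)-s["tcp_pos"])/1000
    print("t",round(s["clock"],2),"tcp",s["tcp_pos"].round(1),"F",s["contact_force"].round(1),"gap",round(s["finger_gap"],3))
    print("turn",T.as_rotvec().round(3),"shift now",R.inv().apply(sh).round(4),"shift in goal frame",G.inv().apply(sh).round(4))
E
python3 - <<'E'
from h import *
print("knob",tri((253.3,222.2),(404.3,279.4)))
T=cv2.imread("pics/top0.png");h=cv2.cvtColor(T,cv2.COLOR_BGR2HSV)
m=mask(h,(0,0,90),(180,60,255),(262,265,392,330))
ys,xs=np.nonzero(m);P=np.array([onplane("top",p,25)[:2] for p in zip(xs,ys)],np.float32)
vx,vy,x,y=cv2.fitLine(P,cv2.DIST_HUBER,0,.01,.01).ravel();print("rail ang",np.degrees(np.arctan(-vx/vy)),len(P),x,y, cv2.minAreaRect(P))
a=np.radians(11.4)
go((556,-138.5,160),101.4)
E
```

```text
knob (array([ 555.97253574, -139.06979934,   90.22631743]), np.float64(0.16297520428923085))Traceback (most recent call last):
  File "<stdin>", line 5, in <module>
  File "h.py", line 7, in onplane
    o,d=ray(n,uv); return o+d*(z-o[2])/d[2]
        ~~~^^^^^^
  File "h.py", line 4, in ray
    c=robot.get_calibration(n);K,R,t=c["camera_matrix"],c["R"],c["t"]
ValueError: time passes only in moves, steps and waits
```

```bash
sed -i 's/^def ray/import functools\ncal=functools.cache(robot.get_calibration)\ndef ray/; s/c=robot.get_calibration(n)/c=cal(n)/' h.py
python3 - <<'E'
from h import *
T=cv2.imread("pics/top0.png");h=cv2.cvtColor(T,cv2.COLOR_BGR2HSV)
m=mask(h,(0,0,90),(180,60,255),(262,265,392,330))
ys,xs=np.nonzero(m);P=np.array([onplane("top",p,25)[:2] for p in zip(xs,ys)],np.float32)
vx,vy,x,y=cv2.fitLine(P,cv2.DIST_HUBER,0,.01,.01).ravel();print("rail ang",np.degrees(np.arctan(-vx/vy)),len(P),x,y)
go((556,-139,160),101.4)
E
```

```text
rail ang 11.705506 3131 524.742 17.43257
t 0.1 tcp [ 166.5 -523.7  204.5] F [-0.   0.7  0.2] gap 0.998
turn [-1.000e-03 -2.000e-03 -1.462e+00] shift now [ 0.4877 -0.2486  0.045 ] shift in goal frame [0.3001 0.4578 0.0445]
```

>>> {"api": "drive_tool", "payload": {
  "targets": [0,0,0,0,0,-0.122,-1,0,0,0,0,0,-0.122,-1,0,0,0,0,0,-0.122,-1,0,0,0,0,0,-0.122,-1,0,0,0,0,0,-0.122,-1]
}}

```text
clock: 0.52
tcp_pos: [166.2, -522.0, 200.7]
tcp_rot: [0.893, 0.451, 0.001, -0.004]
contact_force: [-0.4, 0.2, -0.5]
finger_gap: 1.002
```

>>> {"api": "drive_tool", "payload": {
  "targets": [0,0,0,0,0,-0.122,-1,0,0,0,0,0,-0.122,-1,0,0,0,0,0,-0.122,-1,0,0,0,0,0,-0.122,-1,0,0,0,0,0,-0.122,-1]
}}

```text
clock: 0.93
tcp_pos: [165.8, -520.2, 197.0]
tcp_rot: [0.711, 0.703, 0.004, -0.007]
contact_force: [-0.0, -0.4, -0.3]
finger_gap: 0.998
```

>>> {"api": "drive_tool", "payload": {
  "targets": [0,0,0,0,0,-0.122,-1,0,0,0,0,0,-0.122,-1,0,0,0,0,0,-0.05,-1]
}}

```text
clock: 1.18
tcp_pos: [165.6, -519.1, 194.8]
tcp_rot: [0.596, 0.803, 0.007, -0.007]
contact_force: [-0.5, -0.1, -0.3]
finger_gap: 1.005
```

>>> {"api": "drive_tool", "payload": {
  "targets": [0.02,0.03,0,0,0,0,-1,0.02,0.03,0,0,0,0,-1,0.02,0.03,0,0,0,0,-1,0.02,0.03,0,0,0,0,-1,0.02,0.03,0,0,0,0,-1]
}}

```text
clock: 1.6
tcp_pos: [278.6, -378.8, 191.7]
tcp_rot: [0.6, 0.8, 0.008, -0.011]
contact_force: [0.9, -0.0, 0.6]
finger_gap: 1.003
```

```bash
python3 -c "
from h import *
go((556,-139,160),101.6)"
```

```text
t 1.6 tcp [ 278.6 -378.8  191.7] F [ 0.9 -0.   0.6] gap 1.003
turn [-0.002 -0.027  0.08 ] shift now [0.1519 0.3333 0.0355] shift in goal frame [0.1791 0.3199 0.0317]
```

>>> {"api": "drive_tool", "payload": {
  "targets": [0.015,0.033,0,-0.002,-0.027,0.08,-1,0.018,0.032,0,0,0,0,-1,0.018,0.032,0,0,0,0,-1,0.018,0.032,0,0,0,0,-1,0.018,0.032,0,0,0,0,-1]
}}

```text
clock: 2.02
tcp_pos: [420.6, -250.8, 190.2]
tcp_rot: [0.635, 0.773, -0.0, -0.001]
contact_force: [0.7, -1.0, -0.1]
finger_gap: 1.002
```

>>> {"api": "drive_tool", "payload": {
  "targets": [0.018,0.032,0,0,0,0,-1,0.018,0.032,0,0,0,0,-1,0.018,0.032,0,0,0,0,-1,0.018,0.032,0,0,0,0,-1,0.018,0.032,0,0,0,0,-1]
}}

```text
clock: 2.43
tcp_pos: [564.4, -122.7, 187.6]
tcp_rot: [0.634, 0.773, -0.001, -0.002]
contact_force: [1.0, -0.9, 0.8]
finger_gap: 1.002
```

```bash
python3 -c "
from h import *
go((556,-139,130),101.6)"
```

```text
t 2.43 tcp [ 564.4 -122.7  187.6] F [ 1.  -0.9  0.8] gap 1.002
turn [-0.004 -0.003 -0.005] shift now [-0.0145 -0.0112  0.0576] shift in goal frame [-0.0143 -0.0116  0.0576]
```

>>> {"api": "drive_tool", "payload": {
  "targets": [-0.0145,-0.011,0.02,0,0,0,-1,0,0,0.02,0,0,0,-1,0,0,0,0,0,0,-1]
}}

```text
clock: 2.68
tcp_pos: [562.6, -129.9, 144.5]
tcp_rot: [0.628, 0.778, 0.001, -0.003]
contact_force: [-0.6, -0.5, -1.2]
finger_gap: 0.998
```

```bash
python3 - <<'E'
from h import *
go((556,-139,73),101.6)
p,d=robot.camera("top");q,_=robot.camera("scene")
f=lambda i:cv2.resize(i,(400,400),interpolation=2)
cv2.imwrite("pics/a.png",np.hstack([f(p[225:345,340:460]),f(q[150:270,190:310])]))
E
```

```text
t 2.68 tcp [ 562.6 -129.9  144.5] F [-0.6 -0.5 -1.2] gap 0.998
turn [-0.002 -0.006  0.01 ] shift now [-0.0079 -0.0081  0.0715] shift in goal frame [-0.0076 -0.0082  0.0715]
```

View pics/a.png

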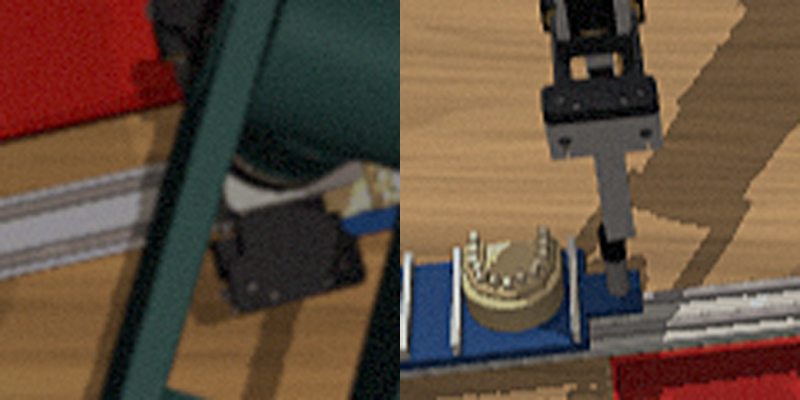

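The scene crop (right) shows the far finger just above the knob (about 612,240), a few mm off along the rail; the top view is covered by the arm. I'll correct and descend.

>>> {"api": "drive_tool", "payload": {
  "targets": [-0.008,-0.008,0.01,0,0,0.01,-1,0,0,0.005,0,0,0,-1,0,0,0,0,0,0,-1]
}}

```text
clock: 3.03
tcp_pos: [558.4, -142.6, 137.1]
tcp_rot: [0.633, 0.774, 0.002, 0.002]
contact_force: [0.1, 0.4, 0.0]
finger_gap: 1.002
```

```bash
python3 -c "
from h import *
go((556,-139,73),101.6)"
```

```text
t 3.03 tcp [ 558.4 -142.6  137.1] F [0.1 0.4 0. ] gap 1.002
turn [ 0.007  0.001 -0.004] shift now [ 0.0041 -0.0021  0.0641] shift in goal frame [ 0.004  -0.0016  0.0641]
```

>>> {"api": "drive_tool", "payload": {
  "targets": [0.005,-0.003,0.02,0,0,0,-1,0,0,0.02,0,0,0,-1,0,0,0.015,0,0,0,-1,0,0,0.01,0,0,0,-1,0,0,0,0,0,0,-1]
}}

```text
clock: 3.45
tcp_pos: [559.1, -140.8, 78.8]
tcp_rot: [0.635, 0.773, 0.005, 0.009]
contact_force: [-0.2, 0.3, -0.7]
finger_gap: 1.002
```

```bash
python3 -c "
from h import *
go((556,-139,73),101.6)"
```

```text
t 3.45 tcp [ 559.1 -140.8   78.8] F [-0.2  0.3 -0.7] gap 1.002
turn [ 0.02   0.008 -0.007] shift now [ 0.0024 -0.0028  0.0057] shift in goal frame [ 0.0024 -0.0027  0.0058]
```

>>> {"api": "drive_tool", "payload": {
  "targets": [0.0025,-0.003,0.006,0.02,0.008,-0.007,-1,0,0,0,0,0,0,1,0,0,0,0,0,0,1,0,0,0,0,0,0,1,0,0,0,0,0,0,1],
  "force": 25
}}

```text
clock: 3.87
tcp_pos: [558.1, -139.7, 76.8]
tcp_rot: [0.632, 0.775, 0.001, 0.002]
contact_force: [0.7, 0.1, -0.3]
finger_gap: 0.75
```

>>> {"api": "drive_tool", "payload": {
  "targets": [0,0,0,0,0,0,1,0,0,0,0,0,0,1,0,0,0,0,0,0,1,0,0,0,0,0,0,1]
}}

```text
clock: 4.2
tcp_pos: [559.2, -140.0, 78.7]
tcp_rot: [0.632, 0.775, 0.001, 0.004]
contact_force: [-0.5, -0.5, 0.1]
finger_gap: 0.468
```

```bash
python3 -c "
from h import *
a=np.radians(11.6)
go((556-250*np.sin(a),-139+250*np.cos(a),73),101.6)"
```

```text
t 4.2 tcp [ 559.2 -140.    78.7] F [-0.5 -0.5  0.1] gap 0.468
turn [0.007 0.004 0.   ] shift now [ 0.2517 -0.0029  0.0047] shift in goal frame [ 0.2517 -0.0029  0.0057]
```

>>> {"api": "drive_tool", "payload": {
  "targets": [0,-0.003,0.006,0.007,0,0,1,0,0,0.001,0,0,0,1,0,0,0,0,0,0,1,0,0,0,0,0,0,1,0,0,0,0,0,0,1]
}}

```text
clock: 4.62
tcp_pos: [556.2, -140.6, 70.8]
tcp_rot: [0.632, 0.775, -0.001, 0.001]
contact_force: [-0.5, -0.0, 2.0]
finger_gap: 0.184
```

>>> {"api": "drive_tool", "payload": {
  "targets": [0,0,0,0,0,0,1,0,0,0,0,0,0,1,0,0,0,0,0,0,1]
}}

```text
clock: 4.87
tcp_pos: [556.2, -140.6, 70.8]
tcp_rot: [0.632, 0.775, -0.001, 0.001]
contact_force: [-0.0, -0.2, 0.9]
finger_gap: 0.186
```

```bash
python3 -c "
from h import *
a=np.radians(11.6)
go((556-250*np.sin(a),-139+250*np.cos(a),73),101.6)"
```

```text
t 4.87 tcp [ 556.2 -140.6   70.8] F [-0.  -0.2  0.9] gap 0.186
turn [-0.     0.004  0.   ] shift now [ 2.516e-01  2.000e-04 -3.200e-03] shift in goal frame [ 2.516e-01  1.000e-04 -2.200e-03]
```

>>> {"api": "drive_tool", "payload": {
  "targets": [0.004,0,0,0,0,0,1,0.008,0,0,0,0,0,1,0.01,0,0,0,0,0,1,0.01,0,0,0,0,0,1,0.01,0,0,0,0,0,1]
}}

```text
clock: 5.28
tcp_pos: [548.7, -102.7, 70.7]
tcp_rot: [0.634, 0.774, -0.004, 0.006]
contact_force: [2.1, -4.2, -0.6]
finger_gap: 0.188
```

```bash
python3 -c "
from h import *
a=np.radians(11.6)
go((556-250*np.sin(a),-139+250*np.cos(a),71),101.6)"
```

```text
t 5.28 tcp [ 548.7 -102.7   70.7] F [ 2.1 -4.2 -0.6] gap 0.188
turn [ 0.002  0.014 -0.004] shift now [ 0.213  -0.001  -0.0032] shift in goal frame [ 2.13e-01 -2.00e-04 -3.00e-04]
```

>>> {"api": "drive_tool", "payload": {
  "targets": [0.012,0,0,0,0.005,0,1,0.012,0,0,0,0.003,0,1,0.012,0,0,0,0.003,0,1,0.012,0,0,0,0.003,0,1,0.012,0,0,0,0.003,0,1]
}}

```text
clock: 5.7
tcp_pos: [535.9, -38.1, 70.8]
tcp_rot: [0.633, 0.774, 0.002, 0.0]
contact_force: [3.0, -3.2, -1.5]
finger_gap: 0.187
```

>>> {"api": "drive_tool", "payload": {
  "targets": [0.012,0,0,0,0.003,0,1,0.012,0,0,0,0.003,0,1,0.012,0,0,0,0.003,0,1,0.012,0,0,0,0.003,0,1,0.012,0,0,0,0.003,0,1]
}}

```text
clock: 6.12
tcp_pos: [522.9, 27.1, 70.8]
tcp_rot: [0.633, 0.774, 0.007, -0.005]
contact_force: [3.7, -3.5, -2.5]
finger_gap: 0.181
```

```bash
python3 -c "
from h import *
a=np.radians(11.6)
go((556-250*np.sin(a),-139+250*np.cos(a),71),101.6)"
```

```text
t 6.12 tcp [522.9  27.1  70.8] F [ 3.7 -3.5 -2.5] gap 0.181
turn [ 0.004 -0.016 -0.001] shift now [ 0.0807 -0.0011  0.001 ] shift in goal frame [ 0.0807 -0.001  -0.0002]
```

>>> {"api": "drive_tool", "payload": {
  "targets": [0.012,0.0003,0,0,-0.01,0,1,0.012,0.0003,0,0,-0.003,0,1,0.012,0.0003,0,0,0,0,1,0.012,0.0003,0,0,0,0,1,0.012,0.0003,0,0,0,0,1]
}}

```text
clock: 6.53
tcp_pos: [510.0, 91.9, 70.8]
tcp_rot: [0.633, 0.774, 0.002, -0.0]
contact_force: [2.4, -3.0, -2.3]
finger_gap: 0.181
```

>>> {"api": "drive_tool", "payload": {
  "targets": [0.009,0,0,0,0,0,1,0.005,0,0,0,0,0,1,0,0,0,0,0,0,1]
}}

```text
clock: 6.78
tcp_pos: [506.2, 110.8, 70.8]
tcp_rot: [0.631, 0.775, 0.003, -0.001]
contact_force: [3.8, -1.6, -0.9]
finger_gap: 0.185
```

```bash
python3 -c "
from h import *
a=np.radians(11.6)
go((556-250*np.sin(a),-139+250*np.cos(a),71),101.6)
p,d=robot.camera('scene');cv2.imwrite('pics/s2.png',cv2.resize(p[180:340,100:400],(800,427),interpolation=2))
p,d=robot.camera('top');cv2.imwrite('pics/t2.png',p)"
```

```text
t 6.78 tcp [506.2 110.8  70.8] F [ 3.8 -1.6 -0.9] gap 0.185
turn [ 0.004 -0.005  0.001] shift now [-0.0047 -0.0015 -0.0002] shift in goal frame [-0.0047 -0.0015 -0.0002]
```

View pics/s2.png

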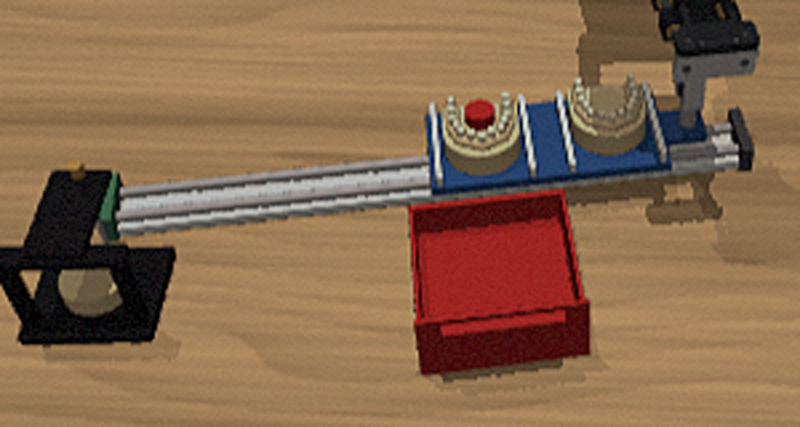

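The crop shows the reject cast (480,140) opposite the bin (centre about 490), good cast in its bay. Release and lift.

>>> {"api": "drive_tool", "payload": {
  "targets": [0,0,0,0,0,0,-1,0,0,0,0,0,0,-1,0,0,0,0,0,0,-1,0,0,0,0,0,0,-1,0,0,0,0,0,0,-1]
}}

```text
clock: 7.3
tcp_pos: [502.5, 110.8, 70.4]
tcp_rot: [0.632, 0.775, 0.002, -0.006]
contact_force: [0.8, 0.6, -0.1]
finger_gap: 0.502
```

>>> {"api": "drive_tool", "payload": {
  "targets": [0,0,-0.02,0,0,0,-1,0,0,-0.02,0,0,0,-1,0,0,-0.02,0,0,0,-1,0,0,-0.02,0,0,0,-1,0,0,-0.02,0,0,0,-1]
}}

```text
clock: 7.72
tcp_pos: [497.6, 108.3, 166.7]
tcp_rot: [0.633, 0.774, -0.005, -0.013]
contact_force: [-0.0, -0.2, -0.7]
finger_gap: 0.858
```

```bash
python3 - <<'E'
from h import *
p,d=robot.camera("top");q,_=robot.camera("scene")
hs,ht=cv2.cvtColor(q,cv2.COLOR_BGR2HSV),cv2.cvtColor(p,cv2.COLOR_BGR2HSV)
for n,h,roi in(("scene",hs,(250,200,300,235)),("top",ht,(300,265,400,320))):
    r=mask(h,(0,150,80),(6,255,255),roi)|mask(h,(172,150,80),(180,255,255),roi);print(n,blobs(r))
cv2.imwrite("pics/t3.png",cv2.resize(p[160:360,220:420],(600,600),interpolation=2))
go((480,-70,170),11.4)
E
```

```text
scene [(np.int32(72), array([279.2, 221. ]), [274, 217, 11, 9])]
top [(np.int32(18), array([338.3, 265.4]), [334, 265, 11, 3]), (np.int32(127), array([375. , 288.1]), [369, 282, 13, 13])]
t 7.82 tcp [500.3 108.6 170.1] F [0.2 0.7 1.1] gap 0.947
turn [-0.022  0.002  1.571] shift now [-0.171  -0.0553 -0.0013] shift in goal frame [-5.52e-02  1.71e-01  1.00e-04]
```

View pics/t3.png

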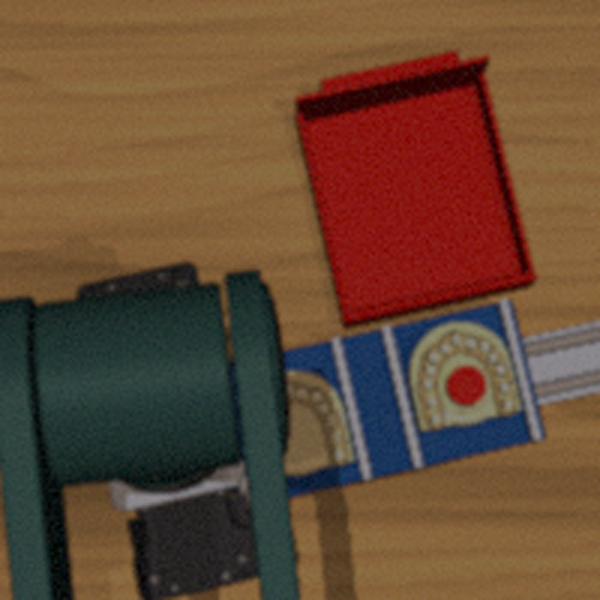

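```bash
python3 - <<'E'
from h import *
a=np.radians(11.4);u=np.array([np.cos(a),np.sin(a)]);v=np.array([-u[1],u[0]])
f=lambda x,y,z:onplane("top",(220+(x+.5)/3-.5,160+(y+.5)/3-.5),z)
print("dot",tri((279.2,219.8),(375,288.1)))
for n,x,y,z in(("backL",421,432,45),("backR",522,412,45),("binL",345,322,36),("binR",533,280,36),("ribL far",388,328,57),("ribL near",418,468,57),("ribR far",507,300,57),("ribR near",540,438,57)):
    p=f(x,y,z);print(n,p.round(1),"u,v",(u@p[:2]).round(1),(v@p[:2]).round(1))
E
```

```text
dot (array([540.27769304, -79.26364166,  86.09923707]), np.float64(0.7849710489843621))
backL [512.3 -51.6  45. ] u,v 492.0 -151.8
backR [ 524.3 -122.4   45. ] u,v 489.7 -223.6
binL [591.5  -1.6  36. ] u,v 579.5 -118.5
binR [ 618.1 -135.9   36. ] u,v 579.0 -255.4
ribL far [583.9 -30.4  57. ] u,v 566.4 -145.2
ribL near [487.1 -47.6  57. ] u,v 468.1 -142.9
ribR far [ 601.4 -113.9   57. ] u,v 567.0 -230.5
ribR near [ 505.3 -132.2   57. ] u,v 469.2 -229.5
```

>>> {"api": "drive_tool", "payload": {
  "targets": [0,0,0,0,0,0.122,0.4,0,0,0,0,0,0.122,0.4,0,0,0,0,0,0.122,0.4,0,0,0,0,0,0.122,0.4,0,0,0,0,0,0.122,0.4]
}}

```text
clock: 8.23
tcp_pos: [498.2, 107.9, 164.8]
tcp_rot: [0.841, 0.541, -0.007, -0.01]
contact_force: [0.3, -0.1, -0.9]
finger_gap: 0.663
```

>>> {"api": "drive_tool", "payload": {
  "targets": [0,0,0,0,0,0.122,0.4,0,0,0,0,0,0.122,0.4,0,0,0,0,0,0.122,0.4,0,0,0,0,0,0.122,0.4,0,0,0,0,0,0.122,0.4]
}}

```text
clock: 8.65
tcp_pos: [493.9, 107.0, 155.3]
tcp_rot: [0.967, 0.256, -0.017, -0.009]
contact_force: [0.3, 0.3, -0.3]
finger_gap: 0.318
```

>>> {"api": "drive_tool", "payload": {
  "targets": [0,0,0,0,0,0.122,0.4,0,0,0,0,0,0.122,0.4,0,0,0,0,0,0.1,0.4,0,0,0,0,0,0,0.4]
}}

```text
clock: 8.98
tcp_pos: [490.2, 106.3, 147.7]
tcp_rot: [0.997, 0.08, -0.024, -0.006]
contact_force: [-0.3, -0.5, -0.9]
finger_gap: 0.299
```

```bash
python3 -c "
from h import *
go((478,-95,130),11.4)"
```

```text
t 8.98 tcp [490.2 106.3 147.7] F [-0.3 -0.5 -0.9] gap 0.299
turn [-0.016  0.046 -0.039] shift now [-0.0432  0.1971  0.0167] shift in goal frame [-0.0518  0.1949  0.0177]
```

>>> {"api": "drive_tool", "payload": {
  "targets": [-0.02,0.033,-0.01,-0.016,0.046,-0.039,0.4,-0.016,0.033,0,0,0,0,0.4,-0.016,0.033,0,0,0,0,0.4,0,0.033,0,0,0,0,0.4,0,0.033,0,0,0,0,0.4]
}}

```text
clock: 9.4
tcp_pos: [467.5, -64.3, 147.3]
tcp_rot: [0.993, 0.114, -0.008, -0.003]
contact_force: [0.5, 0.3, -0.4]
finger_gap: 0.3
```

```bash
python3 -c "
from h import *
go((478,-95,100),11.4)"
```

```text
t 9.4 tcp [467.5 -64.3 147.3] F [ 0.5  0.3 -0.4] gap 0.3
turn [-0.007  0.015  0.029] shift now [0.004  0.0326 0.0471] shift in goal frame [0.0042 0.0321 0.0473]
```

>>> {"api": "drive_tool", "payload": {
  "targets": [0,0.024,0,-0.007,0.015,-0.029,0.4,0,0,0.015,0,0,0,0.4,0,0,0.015,0,0,0,0.4,0,0,0,0,0,0,0.4]
}}

```text
clock: 9.73
tcp_pos: [471.5, -96.3, 112.7]
tcp_rot: [0.992, 0.129, -0.001, 0.001]
contact_force: [-0.6, 0.7, -0.8]
finger_gap: 0.298
```

```bash
python3 -c "
from h import *
go((478,-95,57),11.4)"
```

```text
t 9.73 tcp [471.5 -96.3 112.7] F [-0.6  0.7 -0.8] gap 0.298
turn [0.001 0.003 0.06 ] shift now [0.0067 0.0003 0.0556] shift in goal frame [ 0.0066 -0.      0.0557]
```

>>> {"api": "drive_tool", "payload": {
  "targets": [0,0,0.018,0,0,0.06,0.4,0,0,0.018,0,0,0,0.4,0,0,0.015,0,0,0,0.4,0,0,0,0,0,0,0.4]
}}

```text
clock: 10.07
tcp_pos: [470.3, -96.0, 59.0]
tcp_rot: [0.995, 0.102, -0.002, -0.0]
contact_force: [0.3, 0.3, -0.8]
finger_gap: 0.301
```

```bash
python3 -c "
from h import *
go((478,-95,57),11.4)
p,d=robot.camera('scene');cv2.imwrite('pics/s4.png',cv2.resize(p[150:320,200:420],(800,618),interpolation=2)[:600])"
```

```text
t 10.07 tcp [470.3 -96.   59. ] F [ 0.3  0.3 -0.8] gap 0.301
turn [-0.001  0.004  0.005] shift now [0.0078 0.0006 0.0019] shift in goal frame [0.0078 0.0006 0.002 ]
```

View pics/s4.png

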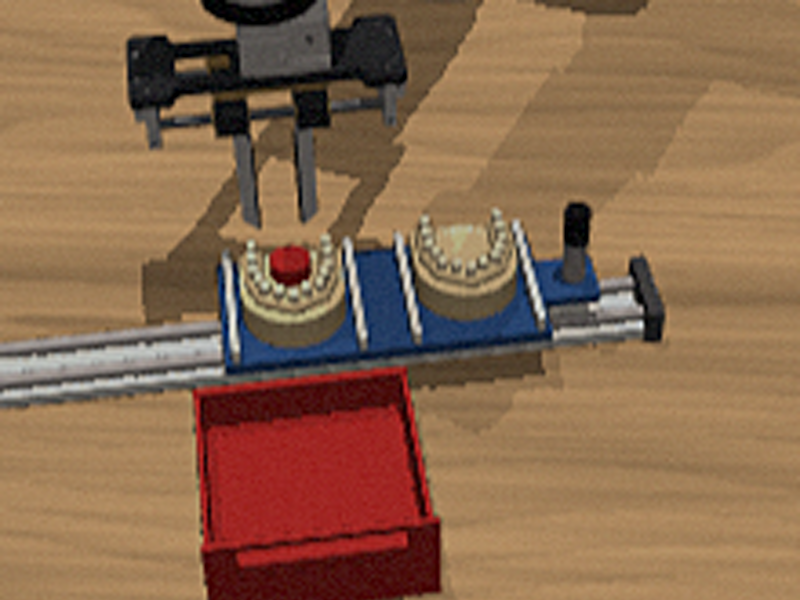

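The picture shows both fingers (250,220 / 307,215) centred behind the reject cast's flat back, between the ribs. Pushing.

>>> {"api": "drive_tool", "payload": {
  "targets": [0.01,0,0.003,0,0,0.005,0.4,0.01,0,0,0,0,0,0.4,0.01,0,0,0,0,0,0.4,0.008,0,0,0,0,0,0.4,0.008,0,0,0,0,0,0.4]
}}

```text
clock: 10.53
tcp_pos: [522.3, -86.3, 61.6]
tcp_rot: [0.995, 0.1, 0.002, 0.002]
contact_force: [-0.2, -0.8, -0.8]
finger_gap: 0.3
```

```bash
python3 -c "
from h import *
go((604,-70,57),11.4)"
```

```text
t 10.53 tcp [522.3 -86.3  61.6] F [-0.2 -0.8 -0.8] gap 0.3
turn [ 0.003 -0.003  0.002] shift now [0.0833 0.0003 0.0049] shift in goal frame [0.0833 0.0002 0.0046]
```

>>> {"api": "drive_tool", "payload": {
  "targets": [0.008,0,0.003,0,0,0,0.4,0.008,0,0.003,0,0,0,0.4,0.008,0,0.001,0,0,0,0.4,0.008,0,0.001,0,0,0,0.4]
}}

```text
clock: 10.87
tcp_pos: [558.3, -79.4, 54.7]
tcp_rot: [0.995, 0.101, 0.002, 0.002]
contact_force: [-1.4, 0.2, 1.4]
finger_gap: 0.299
```

```bash
python3 -c "
from h import *
go((604,-70,57),11.4)
p,d=robot.camera('scene');cv2.imwrite('pics/s5.png',cv2.resize(p[170:320,200:400],(800,600),interpolation=2)[:600])"
```

```text
t 10.87 tcp [558.3 -79.4  54.7] F [-1.4  0.2  1.4] gap 0.299
turn [ 0.005 -0.004  0.003] shift now [ 0.0466  0.     -0.0021] shift in goal frame [ 0.0466 -0.0001 -0.0023]
```

View pics/s5.png

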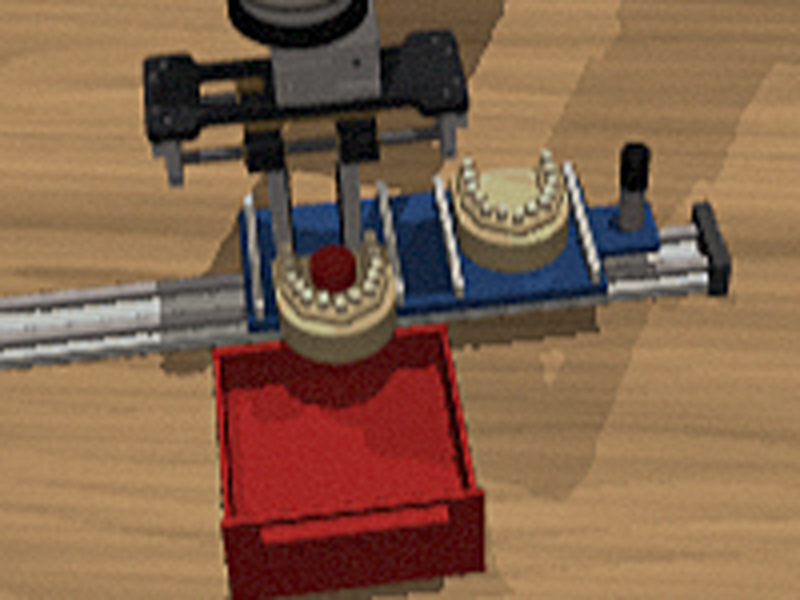

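The cast is moving straight and overhangs the bin (335,330). Continue.

>>> {"api": "drive_tool", "payload": {
  "targets": [0.009,0,-0.001,0,0,0,0.4,0.009,0,-0.001,0,0,0,0.4,0.009,0,0,0,0,0,0.4,0.009,0,0,0,0,0,0.4]
}}

```text
clock: 11.25
tcp_pos: [597.4, -70.9, 55.8]
tcp_rot: [0.995, 0.101, 0.003, 0.002]
contact_force: [0.4, -0.1, -0.2]
finger_gap: 0.299
```

```bash
python3 -c "
from h import *
go((604,-70,57),11.4)
p,d=robot.camera('scene');cv2.imwrite('pics/s6.png',cv2.resize(p[170:320,200:400],(800,600),interpolation=2)[:600])"
```

```text
t 11.25 tcp [597.4 -70.9  55.8] F [ 0.4 -0.1 -0.2] gap 0.299
turn [ 0.004 -0.006  0.003] shift now [ 0.0066  0.0005 -0.0012] shift in goal frame [ 0.0066  0.0004 -0.0012]
```

View pics/s6.png

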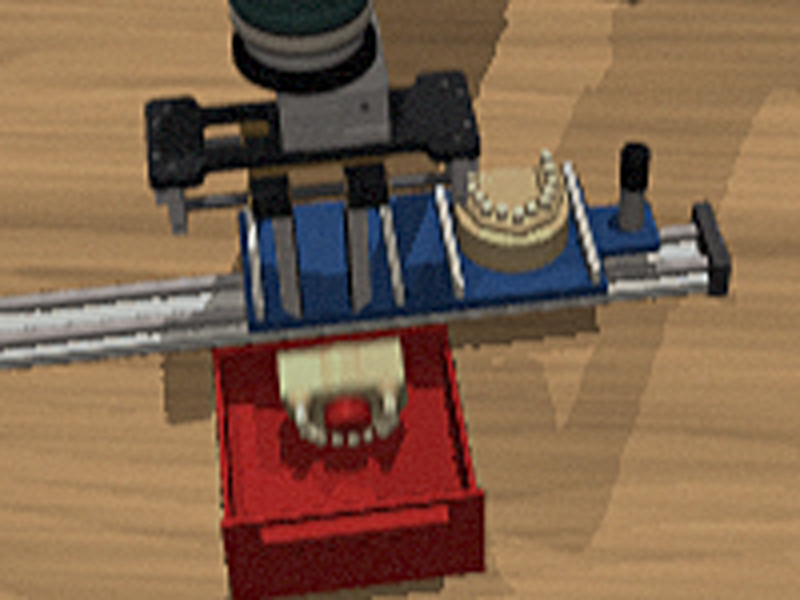

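The cast has dropped into the bin, nose-down at the moment of the picture (345,390). Lift, turn back, and look.

>>> {"api": "drive_tool", "payload": {
  "targets": [-0.005,0,-0.03,0,0,0,0.4,-0.005,0,-0.03,0,0,0,-1,0,0,-0.035,0,0,0,-1,0,0,0,0,0,-0.122,-1,0,0,0,0,0,-0.122,-1]
}}

```text
clock: 11.72
tcp_pos: [588.2, -71.5, 151.3]
tcp_rot: [0.974, 0.226, 0.0, 0.001]
contact_force: [0.0, -0.8, -1.0]
finger_gap: 0.549
```

>>> {"api": "drive_tool", "payload": {
  "targets": [0,0,0,0,0,-0.122,-1,0,0,0,0,0,-0.122,-1,0,0,0,0,0,-0.122,-1,0,0,0,0,0,-0.122,-1,0,0,0,0,0,-0.122,-1]
}}

```text
clock: 12.13
tcp_pos: [590.7, -71.7, 155.5]
tcp_rot: [0.857, 0.515, 0.003, 0.003]
contact_force: [-0.2, -0.6, -0.1]
finger_gap: 0.902
```

>>> {"api": "drive_tool", "payload": {
  "targets": [0,0,0,0,0,-0.122,-1,0,0,0,0,0,-0.122,-1,0,0,0,0,0,-0.122,-1,0,0,0,0,0,-0.122,-1,0,0,0,0,0,-0.122,-1]
}}

```text
clock: 12.55
tcp_pos: [591.3, -71.6, 155.7]
tcp_rot: [0.658, 0.753, 0.002, 0.004]
contact_force: [-0.5, 0.0, 0.8]
finger_gap: 1.003
```

```bash
python3 -c "
from h import *
go((506.2,111,140),101.4)"
```

```text
t 12.55 tcp [591.3 -71.6 155.7] F [-0.5  0.   0.8] gap 1.003
turn [ 0.008  0.004 -0.064] shift now [ 0.1924 -0.0598  0.0146] shift in goal frame [ 0.1958 -0.0473  0.0157]
```

>>> {"api": "drive_tool", "payload": {
  "targets": [0.03,-0.01,0,0,0,-0.064,-1,0.032,-0.008,0,0,0,0,-1,0.032,-0.008,0,0,0,0,-1,0.032,-0.008,0,0,0,0,-1,0.032,-0.008,0,0,0,0,-1]
}}

```text
clock: 12.97
tcp_pos: [520.8, 74.2, 153.3]
tcp_rot: [0.635, 0.773, 0.001, 0.005]
contact_force: [0.6, 0.9, -0.4]
finger_gap: 1.001
```

>>> {"api": "drive_tool", "payload": {
  "targets": [0.02,0,0,0,0,0,-1,0,0,0,0,0,0,-1]
}}

```text
clock: 13.13
tcp_pos: [514.1, 99.5, 153.6]
tcp_rot: [0.633, 0.775, 0.002, 0.004]
contact_force: [-0.3, 0.1, -0.3]
finger_gap: 1.001
```

```bash
python3 -c "
from h import *
go((506.2,111,125),101.4)
p,d=robot.camera('scene');a=cv2.resize(p[160:320,200:400],(500,400),interpolation=2)
p,d=robot.camera('top');b=cv2.resize(p[160:360,300:450],(300,400),interpolation=2)
cv2.imwrite('pics/s7.png',np.hstack([a,b]))"
```

```text
t 13.13 tcp [514.1  99.5 153.6] F [-0.3  0.1 -0.3] gap 1.001
turn [0.008 0.004 0.002] shift now [ 0.0129 -0.0057  0.0285] shift in goal frame [ 0.0128 -0.0055  0.0286]
```

View pics/s7.png

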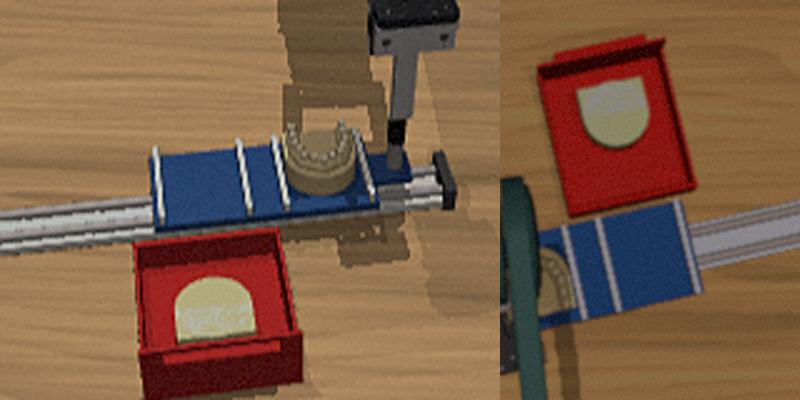

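Reject lies flat (upside down) in the bin; good cast is in its bay; knob right under the finger at (397,130). Re-grasp.

>>> {"api": "drive_tool", "payload": {
  "targets": [0.0125,-0.0055,0,0.008,0.004,0,-1,0,0,0.01,0,0,0,-1,0,0,0,0,0,0,-1]
}}

```text
clock: 13.48
tcp_pos: [508.1, 105.9, 142.9]
tcp_rot: [0.635, 0.773, -0.001, 0.001]
contact_force: [-0.5, -0.6, -0.6]
finger_gap: 0.999
```

```bash
python3 -c "
from h import *
go((506.2,111,72),101.4)"
```

```text
t 13.48 tcp [508.1 105.9 142.9] F [-0.5 -0.6 -0.6] gap 0.999
turn [-0.     0.003 -0.004] shift now [ 0.0056 -0.0009  0.0709] shift in goal frame [ 0.0054 -0.0009  0.0709]
```

>>> {"api": "drive_tool", "payload": {
  "targets": [0.0055,-0.001,0.02,0,0,0,-1,0,0,0.02,0,0,0,-1,0,0,0.018,0,0,0,-1,0,0,0.008,0,0,0,-1,0,0,0,0,0,0,-1]
}}

```text
clock: 13.9
tcp_pos: [508.0, 106.9, 73.7]
tcp_rot: [0.637, 0.77, -0.001, 0.002]
contact_force: [0.0, -0.4, -0.2]
finger_gap: 1.004
```

```bash
python3 -c "
from h import *
go((506.2,111,72),101.4)"
```

```text
t 13.9 tcp [508.  106.9  73.7] F [ 0.  -0.4 -0.2] gap 1.004
turn [ 0.001  0.005 -0.011] shift now [ 0.0044 -0.001   0.0017] shift in goal frame [ 0.0044 -0.001   0.0017]
```

Shift 4 mm along the rail, then close.

>>> {"api": "drive_tool", "payload": {
  "targets": [0.005,-0.001,0.002,0,0.005,-0.011,-1,0,0,0,0,0,0,1,0,0,0,0,0,0,1,0,0,0,0,0,0,1,0,0,0,0,0,0,1],
  "force": 25
}}

```text
clock: 14.32
tcp_pos: [508.0, 110.9, 74.0]
tcp_rot: [0.634, 0.774, 0.002, 0.001]
contact_force: [0.5, -0.8, 0.3]
finger_gap: 0.752
```

>>> {"api": "drive_tool", "payload": {
  "targets": [0,0,0,0,0,0,1,0,0,0,0,0,0,1,0,0,0,0,0,0,1,0,0,0,0,0,0,1,0,0,0,0,0,0,1]
}}

```text
clock: 14.73
tcp_pos: [509.5, 111.2, 76.6]
tcp_rot: [0.633, 0.774, 0.003, 0.003]
contact_force: [0.1, -0.2, -0.6]
finger_gap: 0.405
```

>>> {"api": "drive_tool", "payload": {
  "targets": [0,0,0,0,0,0,1,0,0,0,0,0,0,1,0,0,0,0,0,0,1,0,0,0,0,0,0,1]
}}

```text
clock: 15.07
tcp_pos: [506.2, 110.6, 76.5]
tcp_rot: [0.633, 0.774, 0.0, 0.0]
contact_force: [4.0, 1.0, -1.8]
finger_gap: 0.187
```

```bash
python3 -c "
from h import *
go((556,-141,72),101.4)"
```

```text
t 15.07 tcp [506.2 110.6  76.5] F [ 4.   1.  -1.8] gap 0.187
turn [ 0.001  0.    -0.   ] shift now [-0.2564 -0.0009  0.0046] shift in goal frame [-0.2565 -0.0009  0.0045]
```

>>> {"api": "drive_tool", "payload": {
  "targets": [-0.004,0,0,0,0,0,1,-0.008,0,0,0,0,0,1,-0.01,0,0,0,0,0,1,-0.01,0,0,0,0,0,1,-0.012,0,0,0,0,0,1]
}}

```text
clock: 15.48
tcp_pos: [514.2, 70.5, 76.5]
tcp_rot: [0.631, 0.775, 0.003, -0.004]
contact_force: [0.3, 3.7, 1.7]
finger_gap: 0.184
```

>>> {"api": "drive_tool", "payload": {
  "targets": [-0.012,0,0,0,-0.003,0,1,-0.012,0,0,0,-0.003,0,1,-0.012,0,0,0,-0.003,0,1,-0.012,0,0,0,-0.003,0,1,-0.012,0,0,0,-0.003,0,1]
}}

```text
clock: 15.9
tcp_pos: [527.2, 5.2, 76.5]
tcp_rot: [0.632, 0.775, -0.001, 0.002]
contact_force: [-0.2, 3.7, 1.3]
finger_gap: 0.183
```

>>> {"api": "drive_tool", "payload": {
  "targets": [-0.012,0,0,0,0,0,1,-0.012,0,0,0,0,0,1,-0.012,0,0,0,0,0,1,-0.012,0,0,0,0,0,1,-0.012,0,0,0,0,0,1]
}}

```text
clock: 16.32
tcp_pos: [540.2, -60.2, 76.5]
tcp_rot: [0.633, 0.775, -0.001, 0.002]
contact_force: [0.8, 4.8, 1.9]
finger_gap: 0.185
```

```bash
python3 -c "
from h import *
go((556,-141,72),101.4)"
```

```text
t 16.32 tcp [540.2 -60.2  76.5] F [0.8 4.8 1.9] gap 0.185
turn [0.    0.004 0.002] shift now [-0.0823 -0.0007  0.0048] shift in goal frame [-0.0823 -0.0005  0.0045]
```

>>> {"api": "drive_tool", "payload": {
  "targets": [-0.012,0,0,0,0,0,1,-0.012,0,0,0,0,0,1,-0.012,0,0,0,0,0,1,-0.011,0,0,0,0,0,1,-0.009,0,0,0,0,0,1]
}}

```text
clock: 16.73
tcp_pos: [552.5, -122.2, 76.5]
tcp_rot: [0.633, 0.774, -0.002, 0.002]
contact_force: [0.0, 4.4, 1.3]
finger_gap: 0.188
```

```bash
python3 -c "
from h import *
go((556,-141,72),101.4)"
```

```text
t 16.73 tcp [ 552.5 -122.2   76.5] F [0.  4.4 1.3] gap 0.188
turn [-0.     0.005  0.002] shift now [-0.0191 -0.0004  0.0046] shift in goal frame [-0.0191 -0.0003  0.0045]
```

>>> {"api": "drive_tool", "payload": {
  "targets": [-0.007,0,0,0,0,0,1,-0.006,0,0,0,0,0,1,-0.004,0,0,0,0,0,1,-0.003,0,0,0,0,0,1]
}}

```text
clock: 17.07
tcp_pos: [556.2, -140.6, 76.5]
tcp_rot: [0.633, 0.774, 0.002, -0.003]
contact_force: [-2.9, 14.5, 5.4]
finger_gap: 0.184
```

>>> {"api": "drive_tool", "payload": {
  "targets": [-0.003,0,0,0,0,0,1,-0.003,0,0,0,0,0,1]
}}

```text
clock: 17.23
tcp_pos: [556.2, -140.5, 76.5]
tcp_rot: [0.632, 0.775, 0.005, -0.008]
contact_force: [-1.5, 9.6, 3.4]
finger_gap: 0.189
```

The carriage is stalled against the stop: force jumped to 14 N, at the starting position. Relax, open and lift.

>>> {"api": "drive_tool", "payload": {
  "targets": [0,0,0,0,0,0,1,0,0,0,0,0,0,-1,0,0,0,0,0,0,-1,0,0,0,0,0,0,-1,0,0,0,0,0,0,-1]
}}

```text
clock: 17.65
tcp_pos: [555.9, -144.4, 76.1]
tcp_rot: [0.632, 0.775, 0.002, -0.006]
contact_force: [-1.0, 0.1, -0.1]
finger_gap: 0.435
```

>>> {"api": "drive_tool", "payload": {
  "targets": [0,0,0,0,0,0,-1,0,0,0,0,0,0,-1,0,0,-0.02,0,0,0,-1,0,0,-0.03,0,0,0,-1,0,0,-0.03,0,0,0,-1]
}}

```text
clock: 18.07
tcp_pos: [551.0, -145.1, 148.3]
tcp_rot: [0.632, 0.775, -0.003, -0.015]
contact_force: [0.1, -0.4, 0.5]
finger_gap: 0.788
```

>>> {"api": "drive_tool", "payload": {
  "targets": [0.03,0,-0.02,0,0,0,-1,0.03,0.02,-0.02,0,0,0,-1,0.03,0.03,0,0,0,0,-1,0.03,0.03,0,0,0,0,-1,0.03,0.03,0,0,0,0,-1]
}}

```text
clock: 18.48
tcp_pos: [631.8, 15.7, 201.3]
tcp_rot: [0.639, 0.769, -0.001, -0.006]
contact_force: [-0.2, -1.1, 0.2]
finger_gap: 0.998
```

>>> {"api": "drive_tool", "payload": {
  "targets": [0,-0.035,0,0,0,0,-1,0,-0.035,0,0,0,0,-1,0,-0.035,0,0,0,0,-1,0,-0.035,0,0,0,0,-1,0,0,0,0,0,0,-1]
}}

```text
clock: 18.9
tcp_pos: [497.1, -2.3, 183.9]
tcp_rot: [0.633, 0.774, -0.008, -0.018]
contact_force: [-0.4, -0.1, 0.2]
finger_gap: 1.001
```

```bash
python3 - <<'E'
from h import *
go((556,-139,73),101.4)
p,d=robot.camera("top");q,_=robot.camera("scene")
hs,ht=cv2.cvtColor(q,cv2.COLOR_BGR2HSV),cv2.cvtColor(p,cv2.COLOR_BGR2HSV)
print("knob top (was 404.3,279.4)",blobs(mask(ht,(0,0,0),(180,255,45),(396,268,416,290))),"scene (was 253.3,222.7)",blobs(mask(hs,(0,0,0),(180,255,45),(245,212,262,232))))
f=lambda i,w:cv2.resize(i,(w,400),interpolation=2)
cv2.imwrite("pics/end.png",np.hstack([f(q[200:330,130:330],400),f(p[165:325,310:550],400)]))
E
```

```text
t 18.9 tcp [497.1  -2.3 183.9] F [-0.4 -0.1  0.2] gap 1.001
turn [-0.035 -0.017  0.001] shift now [-0.1476  0.0343  0.1073] shift in goal frame [-0.1457  0.0307  0.1109]
knob top (was 404.3,279.4) [(np.int32(34), array([407.2, 280.4]), [405, 275, 6, 15])] scene (was 253.3,222.7) [(np.int32(80), array([253.2, 222.6]), [250, 217, 8, 13])]
```

View pics/end.png

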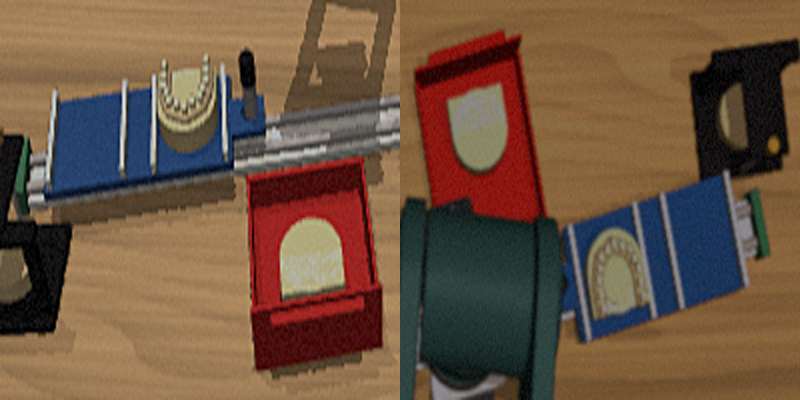

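The carriage is home: in the scene view the knob is back at (253.2,222.6), against (253.3,222.7) at the start. The good cast is in its bay, the reject is in the bin, and the arm is clear.

```bash
python3 -c "
from rig import robot
print(robot.finish_job())"
```

```text
the job is handed in; nothing more can be done
None
```

The job is done and handed in at about 19 s of the 67 s allowed. I pinched the knob and slid the carriage about 256 mm, until the red-dotted cast stood opposite the bin. I then pushed that cast off the far edge with the fingers, without lifting it. Last, I gripped the knob again, slid the carriage home and let go.

**Last checks**
- **Carriage home:** it stalled against the stop with the wrist force rising to 14.5 N, at the same tool position in x and y as at the start. The knob is within 0.1 px of its starting place in the scene view. The arm partly hid the knob in the top view, so that reading (3 px off) was no use as a second check.
- **Casts:** the rejected cast lies in the bin; it turned over as it fell and is upside down. The good cast is still in its bay.
- **Arm and bystanders:** the gripper is open and well clear of everything. I kept clear of the bystanders but did not measure them again at the end.

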